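# Fit a splined coupling half on a gearbox shaft and lock it

### The arm

A 7-joint arm with a two-finger parallel gripper is mounted at the origin on a cart in front of the work surface, level with it; the furniture and walls round the work are solid. World frame = base frame: x ahead of the robot, y to its left, z up, the work surface at z = 0. Lengths are in m, angles in rad, forces in N, time in s.
With the tool pointing down it reaches from about 0.4 to 0.9 m from the base axis. Payload 5.5 kg.
Tool frame: the origin (TCP) lies on the front face of the gripper's body, between the roots of the fingers; the fingertips stand 66 mm ahead of it and the grasp point (between the pads) lies 47 mm ahead of it (bot.hold_point_z is the distance from the TCP to the grasp point, in m); z points along the fingers, y is the line along which they close (so a half turn about z gives the same grasp; the last joint's range is limited). The gripper opens to 92 mm and grips with 3 to 60 N. Pads are 19 mm wide; open, the fingers measure 130 mm over their backs; the gripper's body (75 mm by 190 mm) begins 47 mm behind the grasp point.
Start: joints at [0.263, 0.501, -0.427, 1.55, 0.221, 1.138, -0.21], TCP at [0.65, 0, 0.292] pointing down, gripper open.
Joint ranges: [-2.88, 2.88], [-0.31, 2.03], [-1.54, 1.56], [0.2, 2.42], [-1.41, 4.55], [0.19, 2.02], [-2.57, 2.57]. Speed limits (rad/s): [2.57, 2.57, 3.14, 3.14, 3.14, 3.14, 3.14].

### API

Orientations are given as a unit quaternion [w, x, y, z].
In Python, from rig import bot gives the robot as it stands.
- The arm moves only by the tool jog_arm, never from a script. Its argument "series" is one flat list of numbers, 4 for each row, row after row: the shift along the world's x, y, z in cm, then the turn about the world's z in rad. In form: [dx, dy, dz, spin, dx, dy, dz, spin, ...]. A call has exactly 8 rows; each row shifts and turns the commanded pose from where the row before left it; what a row does not reach is not made up. A row lasts 1/8 s, in which the tool goes at most 62.5 mm and 10.7 degrees, less where a joint would pass 70% of its speed; a pose out of reach is approached as far as the arm can. A call is refused whole if a number of a shift passes 6.25 or a number of a turn 0.188, either way. A call with a gripper value outside its range is refused whole. "grip" is the gripper command: -1 is shut, 1 is fully open, values between are in proportion, set as the call begins (left out, the last holds). The fingers move at their own pace and stop on an object; "squeeze" is the grip in N (left out, the last holds). Time passes only in rows, so rows that do not move let the fingers close, or fill a call up. It gives the time, the measured TCP pose, the force, the opening and the grip force at its end, in the units of the state.
- bot.get_obs(): the state, without advancing time (a new reading comes with each control period).
- bot.read_camera(name): name is "scene" or "side" or "wrist"; returns the picture (480x640x3 uint8, red, green, blue); there is no depth.
- bot.calibration(name): a dict with "vfov" (degrees; the focal length in pixels is half the picture's height over the tangent of half this angle, whatever the lens; pixels are square), "cx", "cy" (the principal point, pixels), "world_to_cam" (4x4, takes a point from world to camera coordinates). Camera axes: x right, y down, z forward; pixel columns grow to the right and rows downward; lengths in m; the calibration is good to about 2 mm. A picture is of the moment at which its call begins: read the wrist's pose just before it. calibration takes no time and is no camera call; for the wrist camera it gives the pose at the moment of the call.
- bot.hand_in(): hands the job in; it is judged then, once.
The state is a dict: "time_s": time; "qpos": joint angles; "joint_vel": joint speeds; "effort": joint torques, N m; "position": TCP position; "tool_rot": TCP orientation; "wrist_force": force on the tool from outside, world axes, zero at the start; "ft_torque": the same for the moment, N m; "width": finger opening in m; "grip_force": force on a finger pad.
Only numpy, scipy, OpenCV 4.12 (cv2) and the standard library are available. Lean on these libraries where they do the work, as an engineer would, in place of code of your own. Each camera call takes 0.05 s, during which the arm holds its last target. There are 200 camera calls.

### The job

Fit the steel claw-coupling half from its channel holder to the upright splined shaft of the gearbox. In the holder only its two marked flats can be gripped, but between the gearbox's two upright legs the fingers fit only on the other two flats: so first stand it on the bare worktop, claws up, and let go, then grip it the other way. Turn it until its two wide grooves line up with the shaft's two wide teeth and lower it (do not drop it) until it sits fully home on the shoulder. Finally push the lock fork fully in by its red knob so that it sits in the coupling's neck, and leave the other loose things on the bench where they are.

Things in the scene. Friction and masses are not known exactly. Their poses are not given: they have to be found in the camera images.
- coupling_hub: Loose steel coupling half, 60 high, 56 across four flats (66 over round corners), 0.3 to 0.6 kg. Origin: centre of its bored lower end; z up its axis to the claws; x, y normal to the flats, yellow marks on the x flats. Heights: flange 0-12, neck 45 dia 12-23, body with flats 23-46, three claws (51 dia) 46-60. Bore: six grooves 60 deg apart from x, those at +x and -x wide (14.4, others 9.4), play 1.2 a side.
- spline_seat (a point): Centre of the shoulder face (49 dia) on which the coupling's lower end sits when home; z up; 86 above the worktop, 6 above the gearbox cover. The splined stub stands on it, 35 dia, 36 high: six teeth 60 deg apart from x, those at +x and -x wide (12, others 7) with yellow marks on top. The shaft is held stiffly (4 N m); x points to the legs within 0.25 rad. Home: coupling's x along this x, either way round.
- lock_fork (a joint): How far the lock fork is drawn back, m: 0 = fully in, at its stop; starts at 0.048 to 0.060, the most. It slides level on rails on the gearbox cover, friction 2 N, and stays where it is left. It is 6 thick, its top 26.5 above the cover, and enters the coupling's neck only if the coupling is fully home.
- fork_knob (a point): On the axis of the lock fork's upright red knob, 14 to 17 dia, 38 high, standing on the fork; this point is 22 above the fork's top and 16 below the knob's top. With the fork in, the knob is 72 behind the shaft's axis. It moves along this frame's x, which points back, away from the shaft (the fork goes in towards -x).
- gearbox: Dark blue gearbox fixed to the worktop, cover 80 high, body 172 x 110, black motor behind it. Origin: on the worktop under the shaft's axis; x points back to the fork and motor, z up. Two upright legs stand beside the shaft at +y and -y: inner faces 37 from its axis, 9 thick, 44 wide along x, up to 140 above the worktop. In front of and behind the shaft (along x) there is room for fingers.
- holder: Fixed aluminium channel, base 88 x 96. Origin: centre of its underside; z up. The coupling stands in it on a floor 8 above the worktop, between two cheeks at +y and -y (30 from the middle, 48 long, up to 66 above the worktop) with 2 mm play, its x flats facing the open ends (along x).
- ring_rail_b: Fixed rail of the room with two orange ring gauges on it, 60 (world x) by 230 (world y), 140 high, at the left front edge of the worktop; keep the gripper clear of it. Origin: on the worktop under its middle.
- opening_middle (a point): Fixed point on the bare worktop behind the middle of the opening in the cell's front frame. The frame's sill, 130 high, runs between robot and worktop at world x 0.28 to 0.35; uprights taller than the work stand on it at world y 0.12 to 0.29 and -0.49 to -0.38. The arm works through the opening between them, over the sill.
- thread_lock: Loose red bottle with a pointed white tip, 30 dia, 104 high, standing. Origin: centre of its underside. To be left alone.
- caliper: Loose sliding caliper, 210 x 70 x 15, lying flat. Origin: centre of its underside. To be left alone.
- bearing: Loose ball bearing, 40 dia, 11 high, lying flat. Origin: centre of its underside. To be left alone.
- spanner: Loose steel spanner, 163 long, 24 wide, 8 high, lying flat. Origin: centre of its underside. To be left alone.
- hex_key: Loose dark hex key, 88 x 28 x 6, lying flat. Origin: centre of its underside. To be left alone.
- bolt: Loose hex bolt, 41 long, 15 wide, lying on its side. Origin: centre of its underside. To be left alone.
Mind the look-alikes: they are no part of the job. Of the things that look like the coupling_hub, the larger one is meant.

How it is judged:
On the way, in this order (a step that is already met when the one before it is completed fails the run):
1. the coupling half stands on the worktop, claws up, and has been let go (height (world z) of coupling_hub between -0.004 and 0.004 m and angle between coupling_hub's own z axis and vertical below 0.08 rad and contact force between coupling_hub and the fingers below 0.1 N and contact force between coupling_hub and the arm below 0.1 N and linear speed of coupling_hub below 0.02 m/s), for 0.2 s.
2. the coupling half sits fully home on the splined shaft, the lock fork still drawn back (horizontal distance between coupling_hub and spline_seat below 0.003 m and z of coupling_hub in the frame of spline_seat between -0.003 and 0.003 m and angle between the z axis of coupling_hub and the z axis of spline_seat, either way round below 0.06 rad and angle between coupling_hub's own z axis and vertical below 0.3 rad and value of joint lock_fork above 0.03 m), for 0.2 s.
At the end, for the whole second after the job is handed in: The coupling half sits on the splined shaft, bored end within 3 mm of the shoulder and 3 mm of the axis, upright within 0.06 rad, at rest; the lock fork is within 4 mm of fully in (horizontal distance between coupling_hub and spline_seat below 0.003 m and z of coupling_hub in the frame of spline_seat between -0.003 and 0.003 m and angle between the z axis of coupling_hub and the z axis of spline_seat, either way round below 0.06 rad and angle between coupling_hub's own z axis and vertical below 0.3 rad and value of joint lock_fork below 0.004 m and linear speed of coupling_hub below 0.02 m/s); the robot touches nothing.
It fails at once if the coupling half dropped or slammed onto the splined shaft (faster than 0.5 m/s while on it) (horizontal distance between coupling_hub and spline_seat below 0.02 m and z of coupling_hub in the frame of spline_seat below 0.036 m and linear speed of coupling_hub above 0.5 m/s).
It fails at once if another loose thing moved by more than 40 mm or the bottle knocked over (distance of any of thread_lock, caliper, bearing, spanner, hex_key, bolt from where it was at the start of the episode above 0.04 m or angle between thread_lock's own z axis and vertical above 0.5 rad).
It also fails if it takes over 72 s, if anything falls off the work surface, if the arm or the gripper's body presses on something with over 40 N, if the wrist force passes 120 N, or if a joint passes its speed limit or range.

## Working session

There is one attempt and no reset: what is moved stays moved. The work goes in short steps, Python scripts to look and compute and a tool call to move; the robot and the scene stay as the last step left them, time stands still between calls to the robot, and variables do not carry over. Pictures are saved under pics/ and viewed, at most 12 in all, crops included, and the job is handed in when it is done.

Besides the shell and the picture viewer there is one more tool, called after "Emit:" as a command line: name --argument value ..., lists and objects as JSON in quotes. jog_arm: Moves the arm, as the interface text tells. Its arguments: {"type":"object","properties":{"series":{"type":"array"},"grip":{"type":"number"},"squeeze":{"type":"number"}},"required":["series"]}

```bash
mkdir -p pics; ls
cat > h.py <<'E'
import numpy as np, cv2
from rig import bot
def cal(n):
    c=bot.calibration(n); f=240/np.tan(np.radians(c["vfov"])/2)
    return f,c["cx"],c["cy"],np.array(c["world_to_cam"])
def ray(c,u,v):
    f,cx,cy,T=c; R=T[:3,:3]; o=-R.T@T[:3,3]; return o,R.T@np.array([(u-cx)/f,(v-cy)/f,1])
def onz(c,u,v,z):
    o,d=ray(c,u,v); return o+d*(z-o[2])/d[2]
def proj(c,p):
    f,cx,cy,T=c; q=T[:3,:3]@np.asarray(p)+T[:3,3]; return np.array([cx+f*q[0]/q[2],cy+f*q[1]/q[2]])
def shot(n,name):
    c=cal(n); im=bot.read_camera(n)[:,:,::-1].copy(); cv2.imwrite(f"pics/{name}.png",im); return c,im
E
python3 - <<'E'
from h import *
np.set_printoptions(precision=4,suppress=True)
print({k:v for k,v in bot.get_obs().items()})
for n in["scene","side","wrist"]:
    c,im=shot(n,n+"0"); print(n,c[:3],ray(c,320,240), c[3].tolist() if 0 else '', {k for k in bot.calibration(n)})
E
```

```text
pics
{'time_s': 0.0, 'qpos': array([ 0.2632,  0.5019, -0.4268,  1.5515,  0.2208,  1.1383, -0.2103]), 'joint_vel': array([ 0.0003,  0.0006, -0.0009, -0.0001, -0.0006,  0.0017, -0.0019]), 'effort': array([ -0.0002, -56.6597,  -5.816 , -27.9114,  -0.0686,   0.0308,
         0.0002]), 'position': array([ 0.6494, -0.0001,  0.2911]), 'tool_rot': array([-0.0007,  0.7071,  0.7071, -0.0007]), 'wrist_force': array([ 0.55  , -0.281 ,  0.0922]), 'ft_torque': array([-0.0528, -0.0461, -0.0016]), 'grip_force': 0.0, 'width': 0.09181453175610547}
scene (np.float64(439.6001450641904), 317.2044068566622, 241.44261176664975) (array([0.3711, 0.5542, 0.8654]), array([ 0.1554, -0.6325, -0.7589]))  {'vfov', 'cy', 'cx', 'world_to_cam'}
side (np.float64(531.2380915006685), 309.01943618520187, 247.40007540886816) (array([ 1.1172, -0.4327,  1.1265]), array([-0.4649,  0.3213, -0.8254]))  {'vfov', 'cy', 'cx', 'world_to_cam'}
wrist (np.float64(330.80011125999687), 317.3880181503799, 240.29884433075773) (array([0.6492, 0.0705, 0.3846]), array([ 0.0049, -0.2594, -0.9658]))  {'vfov', 'cy', 'cx', 'world_to_cam'}
```

View pics/scene0.png

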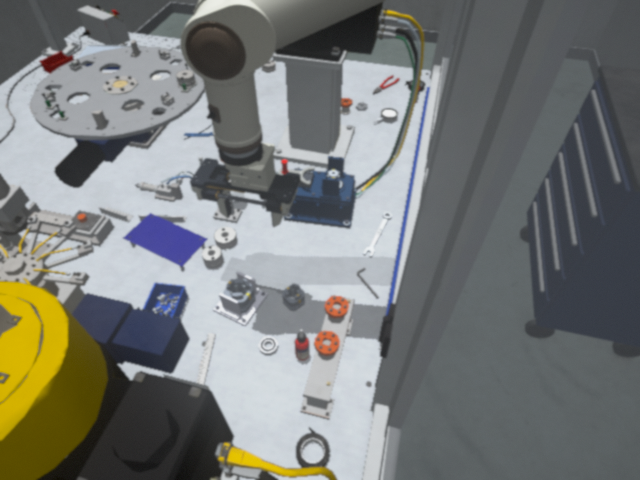

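View pics/side0.png

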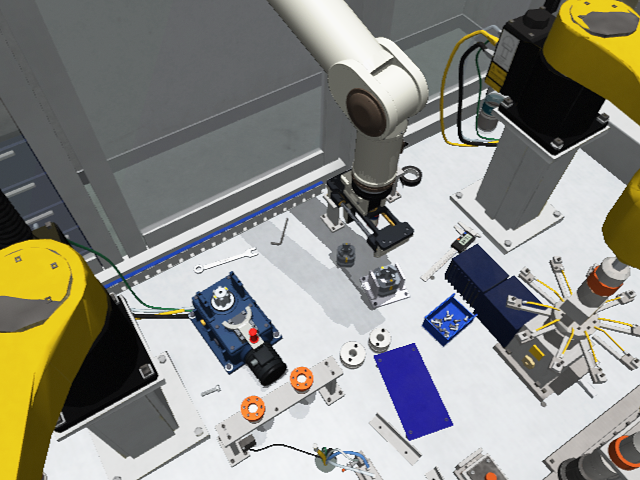

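View pics/wrist0.png

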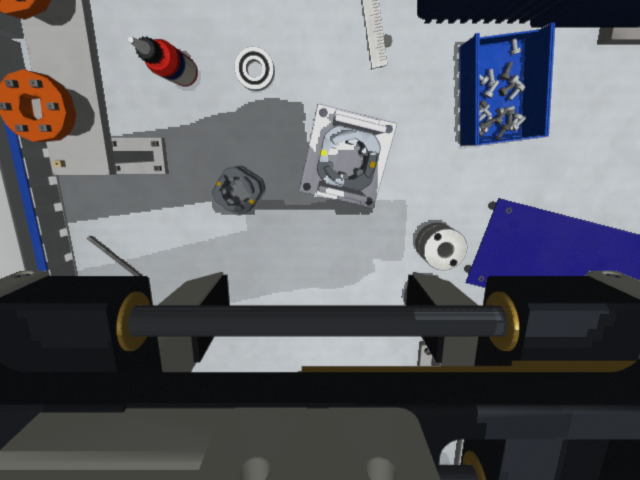

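Run:
```python
from h import *
np.set_printoptions(precision=4,suppress=True)
w=cv2.imread("pics/wrist0.png");s=cv2.imread("pics/side0.png")
a=cv2.resize(w[100:210,295:405],(400,400),interpolation=cv2.INTER_CUBIC)
b=cv2.resize(s[260:390,180:310],(400,400),interpolation=cv2.INTER_CUBIC)
cv2.imwrite("pics/m1.png",np.hstack([a,b]))
cw=cal("wrist");cs=cal("side");cc=cal("scene")
hsv=cv2.cvtColor(w,cv2.COLOR_BGR2HSV)
m=cv2.inRange(hsv,(15,120,100),(35,255,255)); m[250:]=0
n,l,st,ce=cv2.connectedComponentsWithStats(m)
for i in range(1,n):
    if st[i,4]>6: print("yel",st[i],ce[i],onz(cw,*ce[i],.054))
hsv=cv2.cvtColor(s,cv2.COLOR_BGR2HSV)
m=cv2.inRange(hsv,(0,150,100),(6,255,255))
n,l,st,ce=cv2.connectedComponentsWithStats(m)
for i in range(1,n):
    if st[i,4]>20: print("red",st[i],ce[i],onz(cs,*ce[i],.13))
print("shaft",onz(cs,222,297,.122))
print(onz(cs,222,297,.122),onz(cs,383,285,.06))
```

```text
yel [320 150   7   6  29] [323.0345 152.3103] [0.6538 0.0694 0.054 ]
yel [370 162   6   6  29] [372.1034 164.2759] [0.7016 0.0581 0.054 ]
yel [217 182   4   4  13] [218.3846 183.3846] [0.5503 0.0396 0.054 ]
yel [249 199   5   5  16] [250.75  201.125] [0.5814 0.022  0.054 ]
red [249 328   8   8  50] [252.38 331.76] [ 0.6725 -0.2845  0.13  ]
red [250 336   9   7  35] [253.6286 339.6571] [ 0.689  -0.2907  0.13  ]
shaft [ 0.5636 -0.2991  0.122 ]
[ 0.5636 -0.2991  0.122 ] [0.6992 0.0369 0.06  ]
```

View pics/m1.png

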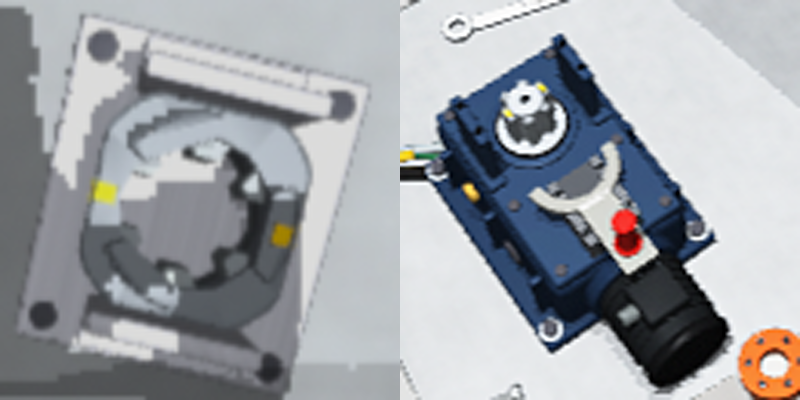

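Emit:
jog_arm --series '[0.7,1.6,-1.2,-0.058,0.7,1.6,-1.2,-0.058,0.7,1.6,-1.2,-0.058,0.7,1.6,-1.2,-0.058,0,0,-2.5,0,0,0,-2.5,0,0,0,0,0,0,0,0,0]' --grip 1 --squeeze 30

```text
time_s: 1.15
position: [0.6784, 0.0641, 0.1949]
tool_rot: [0.0, 0.784, 0.62, 0.0]
wrist_force: [0.2, -0.3, 0.5]
width: 0.0915
grip_force: 0.0
```

Run:
```python
from h import *
o=bot.get_obs();print(o["time_s"],o["position"],o["tool_rot"])
c,im=shot("wrist","w1")
for p in[(.6777,.0638,.054),(.6777,.0638,.068)]:print(proj(c,p))
```

```text
1.15 [0.67837492 0.0641108  0.19492335] [1.07727099e-04 7.84213817e-01 6.20490575e-01 3.51842794e-04]
[317.59393201 250.35424351]
[317.58702739 256.15869997]
```

View pics/w1.png

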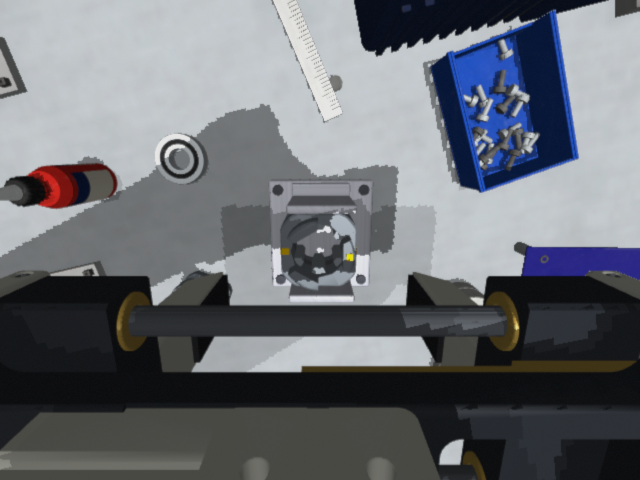

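Emit:
jog_arm --series '[0,0,-2.0,0,0,0,-2.0,0,0,0,-2.0,0,0,0,-2.0,0,0,0,-1.2,0,0,0,-0.5,0,0,0,0,0,0,0,0,0]'

```text
time_s: 2.2
position: [0.6786, 0.0642, 0.0981]
tool_rot: [0.0, 0.784, 0.621, 0.001]
wrist_force: [-0.1, -0.6, 0.9]
width: 0.0918
grip_force: 0.0
```

Emit:
jog_arm --series '[0,0,0,0,0,0,0,0,0,0,0,0,0,0,0,0,0,0,0,0,0,0,0,0,0,0,0,0,0,0,0,0]' --grip -1 --squeeze 40

```text
time_s: 3.2
position: [0.6783, 0.0639, 0.0974]
tool_rot: [0.0, 0.784, 0.62, 0.0]
wrist_force: [0.8, -0.5, -0.2]
width: 0.0556
grip_force: 40.0
```

Emit:
jog_arm --series '[0,0,2.5,0,0,0,3,0,0,0,3,0,0,-1.0,0.5,0.1,-1.2,-3,0,0.18,-1.2,-3,0,0.18,-1.2,-3,0,0.18,-1.2,-3,0,0.18]'

```text
time_s: 4.2
position: [0.6279, -0.0668, 0.1857]
tool_rot: [-0.002, 0.469, 0.883, -0.001]
wrist_force: [-0.3, -0.8, -5.0]
width: 0.0556
grip_force: 40.0
```

Emit:
jog_arm --series '[-0.8,-2,0,0.18,0,0,0,0.18,0,0,-2,0.18,0,0,-2,0.18,0,0,-2,0.1,0,0,-2,0,0,0,-1.3,0,0,0,0,0]'

```text
time_s: 5.2
position: [0.6209, -0.0858, 0.0928]
tool_rot: [-0.001, 0.082, 0.997, -0.0]
wrist_force: [-0.5, 0.3, -6.2]
width: 0.0558
grip_force: 40.0
```

Run:
```python
from h import *
o=bot.get_obs();print(o["qpos"],o["position"],o["wrist_force"])
c,im=shot("wrist","w2"); c,im2=shot("side","s2")
cv2.imwrite("pics/m2.png",np.hstack([cv2.resize(im,(400,300)),cv2.resize(im2,(400,300))]))
```

```text
[ 0.56042189  0.77670624 -0.65177496  1.72647825  0.60080155  0.85115522
  1.04358094] [ 0.62092772 -0.08582213  0.09278041] [-0.51519985  0.30186875 -6.1634864 ]
```

View pics/m2.png

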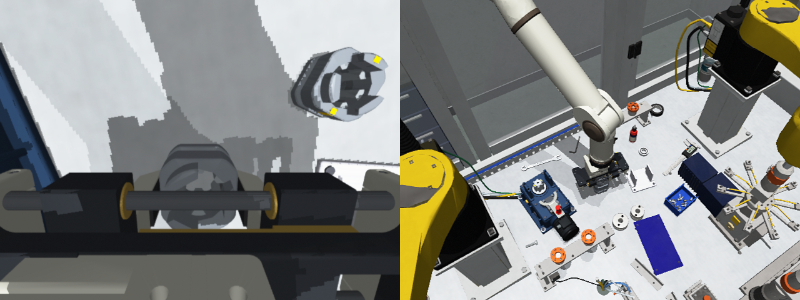

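Emit:
jog_arm --series '[0,0,-0.15,0,0,0,-0.1,0,0,0,-0.1,0,0,0,0,0,0,0,0,0,0,0,0,0,0,0,0,0,0,0,0,0]'

```text
time_s: 6.3
position: [0.622, -0.086, 0.0907]
tool_rot: [-0.0, 0.081, 0.997, 0.0]
wrist_force: [-0.1, -0.4, -5.3]
width: 0.0556
grip_force: 40.0
```

Emit:
jog_arm --series '[0,0,-0.1,0,0,0,-0.05,0,0,0,0,0,0,0,0,0,0,0,0,0,0,0,0,0,0,0,0,0,0,0,0,0]'

```text
time_s: 7.3
position: [0.622, -0.0859, 0.0893]
tool_rot: [-0.0, 0.081, 0.997, -0.0]
wrist_force: [-2.2, 0.3, -1.9]
width: 0.056
grip_force: 40.0
```

Emit:
jog_arm --series '[0,0,0,0,0,0,0,0,0,0,0,0,0,0,0,0,0,0,0,0,0,0,0,0,0,0,0,0,0,0,0,0]' --grip 1

```text
time_s: 8.3
position: [0.622, -0.086, 0.0893]
tool_rot: [0.0, 0.081, 0.997, 0.0]
wrist_force: [0.1, -0.5, 0.6]
width: 0.0918
grip_force: 0.0
```

Emit:
jog_arm --series '[0,0,0.5,0,0,0,2,0,0,0,3,-0.18,0,0,3,-0.18,0,0,2.5,-0.18,0,0,0,-0.18,0,0,0,-0.18,0,0,0,-0.18]'

```text
time_s: 9.3
position: [0.6224, -0.0856, 0.2011]
tool_rot: [0.001, 0.584, 0.811, 0.001]
wrist_force: [0.0, 0.1, 0.3]
width: 0.0918
grip_force: 0.0
```

Emit:
jog_arm --series '[0,0,0,-0.18,0,0,0,-0.18,0,0,0,-0.131,0,0,0,0,0,0,0,0,0,0,0,0,0,0,0,0,0,0,0,0]'

```text
time_s: 10.3
position: [0.622, -0.086, 0.1992]
tool_rot: [-0.0, 0.762, 0.647, 0.0]
wrist_force: [0.2, 0.1, 0.8]
width: 0.0917
grip_force: 0.0
```

Run:
```python
from h import *
np.set_printoptions(precision=4,suppress=True)
o=bot.get_obs();print(o["time_s"],o["qpos"],o["position"],o["tool_rot"])
c,im=shot("wrist","w3"); np.save("c3.npy",np.array([c[0],c[1],c[2],*c[3].ravel()]))
print(proj(c,(.622,-.0859,.046)))
hsv=cv2.cvtColor(im,cv2.COLOR_BGR2HSV)
m=cv2.inRange(hsv,(15,120,80),(35,255,255)); m[300:]=0
n,l,st,ce=cv2.connectedComponentsWithStats(m)
for i in range(1,n):
    if st[i,4]>6: print("yel",st[i],ce[i],onz(c,*ce[i],.046))
u,v=proj(c,(.622,-.0859,.05)).astype(int)
a=cv2.resize(im[v-80:v+80,u-80:u+80],(560,560),interpolation=cv2.INTER_CUBIC)
cv2.imwrite("pics/w3c.png",a)
```

```text
10.3 [ 0.3732  0.5562 -0.3782  1.6885  0.243   0.9435 -0.2595] [ 0.622  -0.086   0.1992] [-0.0001  0.7622  0.6473  0.    ]
[318.538  245.0688]
yel [180  86   6   7  32] [182.5938  88.8438] [0.5477 0.0393 0.046 ]
yel [232 110   9   8  40] [235.95 113.7 ] [0.5803 0.0177 0.046 ]
yel [315 206   8   3  19] [318.1053 207.2105] [ 0.6264 -0.0567  0.046 ]
yel [315 218   8   7  52] [318.3846 221.1154] [ 0.6249 -0.0672  0.046 ]
yel [315 272   7   7  42] [318.2143 274.8571] [ 0.6178 -0.1101  0.046 ]
```

View pics/w3c.png

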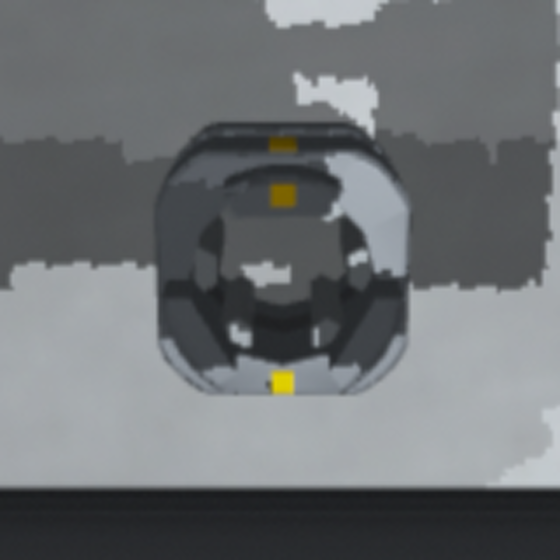

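Emit:
jog_arm --series '[0,0,3,0,-1.0,-3.5,3,0,-1.0,-3.5,0,0,-1.0,-3.6,0,0,-1.0,-3.6,0,0,-1.0,-3.6,0,0,-0.8,-3.5,0,0,0,0,0,0]'

```text
time_s: 11.35
position: [0.5621, -0.3035, 0.2589]
tool_rot: [0.0, 0.764, 0.645, -0.001]
wrist_force: [-1.0, 0.5, -0.4]
width: 0.0921
grip_force: 0.0
```

Run:
```python
from h import *
np.set_printoptions(precision=4,suppress=True)
d=np.load("c3.npy"); c3=(d[0],d[1],d[2],d[3:].reshape(4,4))
R=np.array([np.cos(1.4085),np.sin(1.4085)])
v0=int(proj(c3,(.622,-.0859,.05))[1])-80
e=np.array([.622,-.0859])-.028*R; print("hub low edge pred",proj(c3,(*e,.046)),"seen v",v0+393/3.5)
o=bot.get_obs();print(o["time_s"],o["position"],o["tool_rot"])
c,im=shot("wrist","w4")
print(proj(c,(.5636,-.299,.122)))
hsv=cv2.cvtColor(im,cv2.COLOR_BGR2HSV)
m=cv2.inRange(hsv,(15,120,80),(35,255,255)); m[300:]=0
n,l,st,ce=cv2.connectedComponentsWithStats(m)
for i in range(1,n):
    if st[i,4]>6: print("yel",st[i],ce[i],onz(c,*ce[i],.122))
m=cv2.inRange(hsv,(0,150,80),(8,255,255)); m[300:]=0
n,l,st,ce=cv2.connectedComponentsWithStats(m)
for i in range(1,n):
    if st[i,4]>20: print("red",st[i],ce[i],onz(c,*ce[i],.1445))
cv2.imwrite("pics/w4c.png",cv2.resize(im[100:300,220:480],(780,600),interpolation=cv2.INTER_CUBIC))
```

```text
hub low edge pred [318.5004 278.8706] seen v 278.2857142857143
11.35 [ 0.5621 -0.3035  0.2589] [ 0.0004  0.7644  0.6448 -0.0011]
[319.5988 244.7236]
yel [285 221   9   6  36] [289.  223.5] [ 0.5448 -0.2799  0.122 ]
yel [301 258   8   6  31] [304.4839 260.7097] [ 0.5507 -0.3092  0.122 ]
yel [252 291   8   9  54] [255.2778 295.2963] [ 0.5091 -0.33    0.122 ]
yel [504 295   7   5  23] [506.3043 297.4348] [ 0.6957 -0.3634  0.122 ]
yel [125 297   4   3   8] [126.875 298.375] [ 0.4126 -0.3163  0.122 ]
red [ 452  183   51   33 1101] [476.9237 199.3542] [ 0.6669 -0.2799  0.1445]
```

View pics/w4c.png

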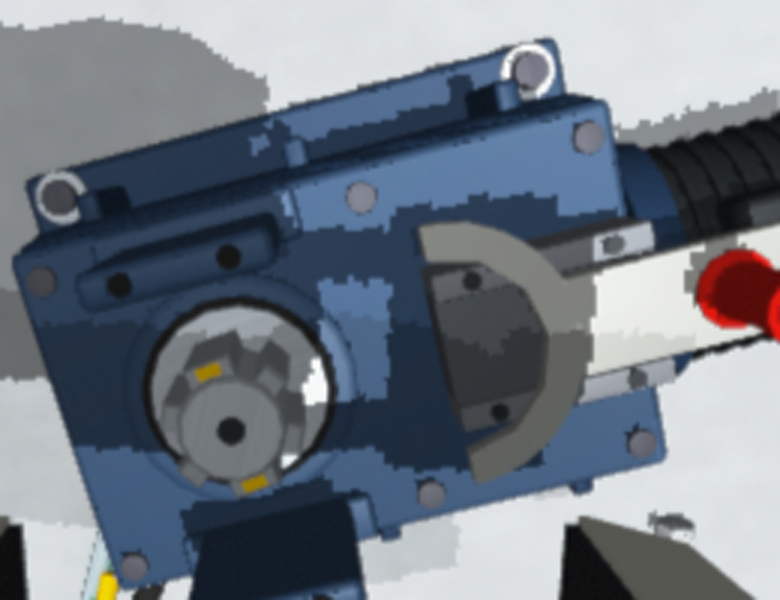

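```bash
cat > shaft.py <<'E'
from h import *
from scipy.optimize import least_squares
def fit(c,im,guess):
    hsv=cv2.cvtColor(im,cv2.COLOR_BGR2HSV)
    u,v=proj(c,(*guess,.086)).astype(int)
    m=cv2.inRange(hsv,(0,0,70),(180,70,255))|cv2.inRange(hsv,(15,120,80),(35,255,255))
    w=np.zeros_like(m); cv2.circle(w,(u,v),45,255,-1); m&=w
    m=cv2.morphologyEx(m,cv2.MORPH_CLOSE,np.ones((3,3)))
    n,l,st,ce=cv2.connectedComponentsWithStats(m)
    k=np.argmax(st[1:,4])+1
    h=max(cv2.findContours((l==k).astype(np.uint8),0,1)[0],key=len)[:,0]
    P=np.array([onz(c,*p,.086)[:2] for p in h])
    r=least_squares(lambda q:np.hypot(*(P-q).T)-.0245,np.array(guess),loss="soft_l1",f_scale=.0005)
    res=np.hypot(*(P-r.x).T)-.0245
    return r.x,len(P),np.median(abs(res)),(l==k)
E
python3 - <<'E'
from shaft import *
np.set_printoptions(precision=4,suppress=True)
c=cal("wrist"); im=cv2.imread("pics/w4.png")
x,n,r,m=fit(c,im,(.5477,-.2945)); print(x,n,r)
print("axis px at .122",proj(c,(*x,.122)))
for z in(.118,.122):
  a=onz(c,289,223.5,z);b=onz(c,304.48,260.71,z);d=b-a;print(z,(a+b)/2,np.hypot(*d[:2]),np.arctan2(d[1],d[0])+np.pi, "hole",onz(c,296.7,243.3,z))
print("knob",onz(c,466,196.7,.1445))
E
```

```text
[ 0.5486 -0.2923] 179 0.0005433692198552088
axis px at .122 [296.7828 243.6149]
0.118 [ 0.5484 -0.2925  0.118 ] 0.03038356904905625 1.7725389505202511 hole [ 0.5481 -0.2932  0.118 ]
0.122 [ 0.5488 -0.2915  0.122 ] 0.02986465851404062 1.772538950520249 hole [ 0.5486 -0.2921  0.122 ]
knob [ 0.6614 -0.2737  0.1445]
```

Run:
```python
from shaft import *
np.set_printoptions(precision=4,suppress=True)
bot.read_camera("wrist")
for k in range(2):
    o=bot.get_obs(); c,im=shot("wrist","w5%d"%k)
    print(o["position"],o["tool_rot"],abs(o["joint_vel"]).max())
    x,n,r,m=fit(c,im,(.548,-.2935)); print(x,n,r,"axis px at .122",proj(c,(*x,.122)))
    hsv=cv2.cvtColor(im,cv2.COLOR_BGR2HSV)
    m=cv2.inRange(hsv,(15,120,80),(35,255,255)); m[285:]=0
    n,l,st,ce=cv2.connectedComponentsWithStats(m)
    Y=[ce[i] for i in range(1,n) if st[i,4]>6]; print(Y)
    a,b=[onz(c,*y,.122) for y in Y[:2]];d=b-a;print((a+b)/2,np.arctan2(d[1],d[0])+np.pi)
    m=cv2.inRange(hsv,(0,150,80),(8,255,255)); ct=max(cv2.findContours(m,0,1)[0],key=cv2.contourArea)[:,0]
    t=ct[ct[:,0]<ct[:,0].min()+15]; print("knob left",ct.min(0),ct.max(0))
```

```text
[ 0.564  -0.2987  0.259 ] [-0.0003  0.7625  0.647   0.0003] 0.025513507337534644
[ 0.5473 -0.2957] 181 0.0005931987307074837 axis px at .122 [295.3168 251.0146]
[array([345.2667,   1.4333]), array([287.75  , 230.8889]), array([302.9394, 267.697 ])]
[ 0.575  -0.2128  0.122 ] 1.1467190565831298
knob left [450 192] [499 224]
[ 0.5644 -0.2976  0.2591] [-0.0004  0.7619  0.6477  0.0005] 0.013035235345402324
[ 0.5473 -0.2957] 182 0.0006087642850809358 axis px at .122 [294.9119 252.5592]
[array([345.3409,   2.4545]), array([287.5429, 232.3143]), array([302.6061, 269.2121])]
[ 0.5752 -0.2124  0.122 ] 1.1479515091086208
knob left [449 194] [498 226]
```

Emit:
jog_arm --series '[-0.8,0.1,0,0.122,-0.9,0.1,0,0.122,0,0,0,0.122,0,0,0,0,0,0,0,0,0,0,0,0,0,0,0,0,0,0,0,0]'

```text
time_s: 12.55
position: [0.547, -0.297, 0.2592]
tool_rot: [-0.0, 0.632, 0.775, -0.0]
wrist_force: [0.6, 0.3, 0.2]
width: 0.0922
grip_force: 0.0
```

```bash
cat > look.py <<'E'
from shaft import *
np.set_printoptions(precision=4,suppress=True)
o=bot.get_obs(); c,im=shot("wrist","w6")
q=o["tool_rot"];print(o["time_s"],o["position"],"tool y ang",np.arctan2(2*q[2]**2-1,2*q[1]*q[2]),abs(o["joint_vel"]).max())
x,n,r,m=fit(c,im,(.5473,-.2957)); print("axis",x,n,r,"px at .122",proj(c,(*x,.122)))
hsv=cv2.cvtColor(im,cv2.COLOR_BGR2HSV)
m=cv2.inRange(hsv,(15,120,80),(35,255,255))
n,l,st,ce=cv2.connectedComponentsWithStats(m)
Y=[ce[i] for i in range(1,n) if st[i,4]>6 and np.hypot(*(ce[i]-proj(c,(*x,.12))))<40]; print(Y)
for z in(.118,.122):
    a,b=[onz(c,*y,z) for y in Y[:2]];d=b-a;print((a+b)/2,np.hypot(*d[:2]),np.arctan2(d[1],d[0])+np.pi)
u,v=proj(c,(*x,.12)).astype(int)
a=cv2.resize(im[v-65:v+65,u-65:u+65],(520,520),interpolation=cv2.INTER_CUBIC)
for z,col in((.086,(0,255,0)),(.122,(0,0,255))):
    for t in np.linspace(0,2*np.pi,60):
        R=.0245 if z<.1 else .0175
        p=proj(c,(x[0]+R*np.cos(t),x[1]+R*np.sin(t),z)); cv2.circle(a,tuple(((p-[u-65,v-65]+.5)*4).astype(int)),1,col,-1)
cv2.imwrite("pics/w6c.png",a)
E
python3 look.py
```

```text
12.55 [ 0.547  -0.297   0.2592] tool y ang 0.20272988879579887 0.0022475812247580978
axis [ 0.5478 -0.2956] 183 0.0005945815673316403 px at .122 [319.4946 250.1131]
[array([319.5, 228.5]), array([319.3235, 268.3529])]
[ 0.5477 -0.2958  0.118 ] 0.03071270528934262 1.7714904851975053
[ 0.5475 -0.2946  0.122 ] 0.030188814882890852 1.7714904851975048
```

View pics/w6c.png

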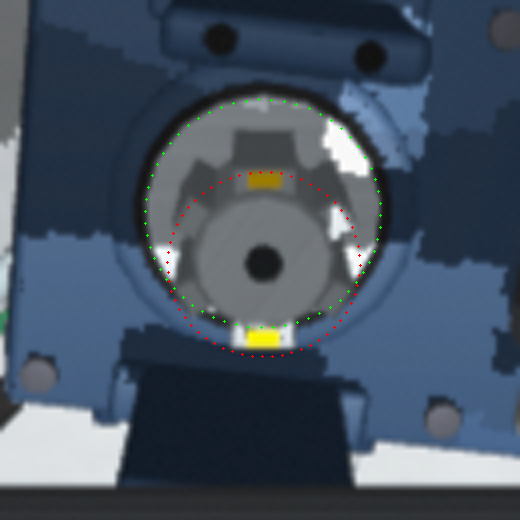

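Emit:
jog_arm --series '[1.2,3.5,0,-0.06,1.2,3.5,0,-0.06,1.2,3.5,0,-0.06,1.2,3.5,0,-0.06,1.2,3.5,-2,-0.06,1.5,3.6,-2,-0.065,0,0,-2,0,0,0,0,0]'

```text
time_s: 13.6
position: [0.6206, -0.0864, 0.1973]
tool_rot: [-0.001, 0.762, 0.648, -0.002]
wrist_force: [0.7, -0.5, -0.1]
width: 0.092
grip_force: 0.0
```

Emit:
jog_arm --series '[0,0,-2,0,0,0,-2,0,0,0,0,0,0,0,0,0,0,0,0,0,0,0,0,0,0,0,0,0,0,0,0,0]'

```text
time_s: 14.6
position: [0.6221, -0.086, 0.1594]
tool_rot: [0.0, 0.762, 0.648, 0.0]
wrist_force: [0.4, -0.2, -0.6]
width: 0.0917
grip_force: 0.0
```

Emit:
jog_arm --series '[0,0,-2,0,0,0,-2,0,0,0,-2,0,0,0,-0.7,0,0,0,-0.3,0,0,0,0,0,0,0,0,0,0,0,0,0]'

```text
time_s: 15.6
position: [0.6224, -0.086, 0.0899]
tool_rot: [0.0, 0.762, 0.648, 0.0]
wrist_force: [-1.1, 0.2, -0.2]
width: 0.0918
grip_force: 0.0
```

Emit:
jog_arm --series '[0,0,0,0,0,0,0,0,0,0,0,0,0,0,0,0,0,0,0,0,0,0,0,0,0,0,0,0,0,0,0,0]' --grip -1 --squeeze 40

```text
time_s: 16.6
position: [0.6222, -0.086, 0.0893]
tool_rot: [0.0, 0.762, 0.648, 0.0]
wrist_force: [0.8, -0.3, -1.3]
width: 0.0555
grip_force: 40.0
```

Emit:
jog_arm --series '[0,0,3,0,0,0,4,0,-1.0,-3,5,0.06,-1.2,-3.4,3.6,0.06,-1.2,-3.4,0,0.06,-1.2,-3.4,0,0.06,-1.2,-3.4,0,0.06,-1.2,-3.4,0,0.061]'

```text
time_s: 17.6
position: [0.5502, -0.2865, 0.2438]
tool_rot: [-0.002, 0.633, 0.775, -0.0]
wrist_force: [0.7, 0.8, -5.1]
width: 0.0556
grip_force: 40.0
```

Emit:
jog_arm --series '[-0.4,-0.9,0,0,0,0,0,0,0,0,0,0,0,0,0,0,0,0,0,0,0,0,0,0,0,0,0,0,0,0,0,0]'

```text
time_s: 18.6
position: [0.548, -0.295, 0.2452]
tool_rot: [0.0, 0.633, 0.774, 0.0]
wrist_force: [-0.1, 0.1, -5.3]
width: 0.0554
grip_force: 40.0
```

Run:
```python
from h import *
o=bot.get_obs();q=o["tool_rot"];print(o["position"],np.arctan2(2*q[2]**2-1,2*q[1]*q[2]),o["wrist_force"],o["ft_torque"],abs(o["joint_vel"]).max())
```

```text
[ 0.54797765 -0.29502813  0.24523109] 0.19891784663822903 [-0.07925966  0.13941066 -5.32449696] [ 0.04901297 -0.03088836  0.02735704] 0.0018050003675886656
```

Emit:
jog_arm --series '[-0.02,-0.06,0,0.002,0,0,-1,0,0,0,-1,0,0,0,-0.8,0,0,0,-0.3,0,0,0,-0.3,0,0,0,-0.3,0,0,0,0,0]'

```text
time_s: 19.6
position: [0.5477, -0.2956, 0.2081]
tool_rot: [-0.0, 0.633, 0.774, -0.0]
wrist_force: [-0.2, -0.3, -5.8]
width: 0.0557
grip_force: 40.0
```

Emit:
jog_arm --series '[0,0,-0.15,0,0,0,-0.15,0,0,0,-0.15,0,0,0,-0.15,0,0,0,0,0,0,0,0,0,0,0,0,0,0,0,0,0]'

```text
time_s: 20.6
position: [0.5478, -0.2956, 0.2023]
tool_rot: [0.0, 0.633, 0.774, -0.0]
wrist_force: [-1.0, 0.6, -5.2]
width: 0.0556
grip_force: 40.0
```

Emit:
jog_arm --series '[0,0,-0.3,0,0,0,-0.3,0,0,0,-0.3,0,0,0,-0.3,0,0,0,-0.3,0,0,0,-0.3,0,0,0,-0.3,0,0,0,0,0]'

```text
time_s: 21.6
position: [0.5476, -0.2955, 0.1809]
tool_rot: [-0.0, 0.633, 0.774, -0.0]
wrist_force: [-0.5, -0.2, -4.3]
width: 0.0557
grip_force: 40.0
```

Emit:
jog_arm --series '[0,0,-0.2,0,0,0,-0.15,0,0,0,-0.1,0,0,0,-0.1,0,0,0,0,0,0,0,0,0,0,0,0,0,0,0,0,0]'

```text
time_s: 22.6
position: [0.5478, -0.2956, 0.1758]
tool_rot: [0.0, 0.633, 0.774, 0.0]
wrist_force: [-0.5, -0.3, -4.6]
width: 0.0558
grip_force: 40.0
```

Emit:
jog_arm --series '[0,0,-0.07,0,0,0,-0.05,0,0,0,0,0,0,0,0,0,0,0,0,0,0,0,0,0,0,0,0,0,0,0,0,0]'

```text
time_s: 23.6
position: [0.5479, -0.2956, 0.1752]
tool_rot: [0.0, 0.633, 0.774, -0.0]
wrist_force: [-3.5, 1.6, 5.6]
width: 0.0559
grip_force: 40.0
```

Emit:
jog_arm --series '[0,0,0,0,0,0,0,0,0,0,0,0,0,0,0,0,0,0,1,0,0,0,3,0,0,0,3,0,0,0,3,0]' --grip 1

```text
time_s: 24.6
position: [0.5479, -0.2955, 0.2763]
tool_rot: [0.0, 0.633, 0.775, 0.0]
wrist_force: [-0.2, -0.3, -0.4]
width: 0.0921
grip_force: 0.0
```

Emit:
jog_arm --series '[1.5,0,0,0,2,0,0,0,2,0,0,0,2,0,0,0,0,0,0,0,0,0,0,0,0,0,0,0,0,0,0,0]' --grip -0.2

```text
time_s: 25.6
position: [0.6223, -0.2959, 0.2747]
tool_rot: [0.0, 0.633, 0.774, -0.0]
wrist_force: [0.1, 0.5, 0.8]
width: 0.0367
grip_force: 0.0
```

Run:
```python
from h import *
np.set_printoptions(precision=4,suppress=True)
o=bot.get_obs(); c,im=shot("wrist","w7"); q=o["tool_rot"]
print(o["time_s"],o["position"],np.arctan2(2*q[2]**2-1,2*q[1]*q[2]),abs(o["joint_vel"]).max(),o["width"])
hsv=cv2.cvtColor(im,cv2.COLOR_BGR2HSV)
m=cv2.inRange(hsv,(0,150,60),(8,255,255))|cv2.inRange(hsv,(172,150,60),(180,255,255))
n,l,st,ce=cv2.connectedComponentsWithStats(m)
for i in range(1,n):
    if st[i,4]>30: print("red",st[i],ce[i])
for p in[(.5478,-.2956,.132),(.5478,-.2956,.146)]: print(proj(c,p))
for t in(.098,.11):
  print(proj(c,(.5478+.126*np.cos(t),-.2956+.126*np.sin(t),.1445)),proj(c,(.5478+.126*np.cos(t),-.2956+.126*np.sin(t),.1065)))
cv2.imwrite("pics/w7c.png",cv2.resize(im[100:320,200:480],(763,600),interpolation=cv2.INTER_CUBIC))
```

```text
25.6 [ 0.6223 -0.2959  0.2747] 0.2004455579774168 0.004334775944279648 0.0367121181618118
red [373 229  33  34 732] [389.0301 245.3975]
[218.703  229.4807]
[212.8406 234.1096]
[392.4826 251.4847] [382.3624 237.8535]
[392.8168 249.4415] [382.6364 236.0684]
```

View pics/w7c.png

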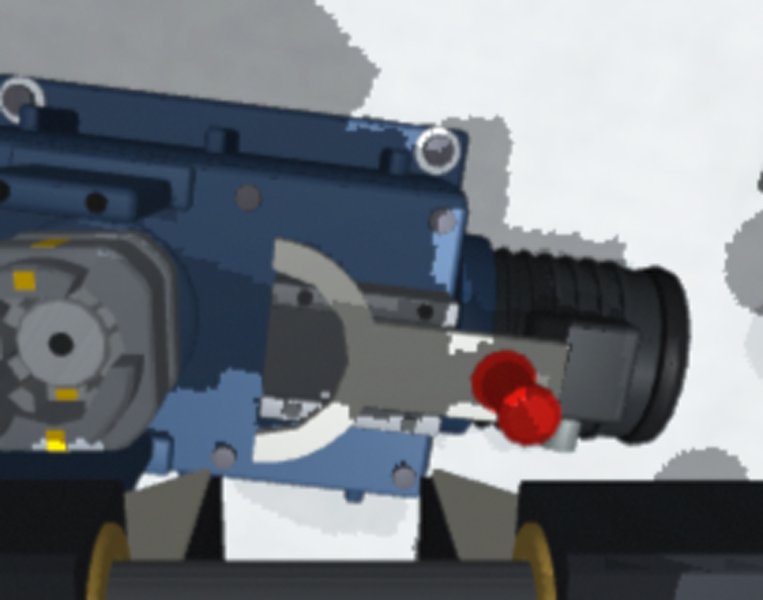

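Emit:
jog_arm --series '[1.3,0.3,0,0.183,1.3,0.3,0,0.183,1.3,0.3,0,0.183,1.3,0.37,0,0.183,0,0,0,0.183,0,0,0,0.183,0,0,0,0.184,0,0,-1,0.184]' --grip 0.1

```text
time_s: 26.65
position: [0.6751, -0.2833, 0.2656]
tool_rot: [0.001, -0.051, 0.999, -0.001]
wrist_force: [-0.7, -0.4, -0.5]
width: 0.0507
grip_force: 0.0
```

Emit:
jog_arm --series '[0,0,-2,0,0,0,-1.5,0,0,0,0,0,0,0,0,0,0,0,0,0,0,0,0,0,0,0,0,0,0,0,0,0]'

```text
time_s: 27.65
position: [0.6748, -0.2829, 0.2297]
tool_rot: [0.0, -0.048, 0.999, -0.0]
wrist_force: [1.1, 1.0, 0.9]
width: 0.0502
grip_force: 0.0
```

Run:
```python
from h import *
o=bot.get_obs(); c,im=shot("wrist","w8"); q=o["tool_rot"]
print(o["time_s"],o["position"],np.arctan2(2*q[2]**2-1,2*q[1]*q[2]),o["qpos"],o["width"])
hsv=cv2.cvtColor(im,cv2.COLOR_BGR2HSV)
m=cv2.inRange(hsv,(0,150,60),(8,255,255))|cv2.inRange(hsv,(172,150,60),(180,255,255))
n,l,st,ce=cv2.connectedComponentsWithStats(m)
for i in range(1,n):
    if st[i,4]>30: print("red",st[i],ce[i])
R=np.array([-np.sin(.095),np.cos(.095)])
k=np.array([.6742,-.2832])
for z in(.1445,.1065):print(proj(c,(*k,z)))
```

```text
27.65 [ 0.6748033  -0.28291602  0.22969753] 1.6669076666258724 [ 0.78651507  0.77671738 -0.71477477  1.36114502  0.51726796  1.19239515
  1.69205277] 0.050177752564905136
red [ 301  245   28   46 1073] [314.46318733 267.24231128]
[315.74594797 276.80132597]
[315.99547226 256.55297402]
```

Emit:
jog_arm --series '[0,0,-1.5,0,0,0,-1.5,0,0,0,-1.2,0,0,0,-0.6,0,0,0,-0.4,0,0,0,0,0,0,0,0,0,0,0,0,0]'

```text
time_s: 28.7
position: [0.675, -0.283, 0.1781]
tool_rot: [0.0, -0.048, 0.999, -0.0]
wrist_force: [-0.4, -0.7, -0.5]
width: 0.0501
grip_force: 0.0
```

Emit:
jog_arm --series '[0,0,0,0,0,0,0,0,0,0,0,0,0,0,0,0,0,0,0,0,0,0,0,0,0,0,0,0,0,0,0,0]' --grip -1 --squeeze 25

```text
time_s: 29.7
position: [0.6748, -0.2846, 0.1775]
tool_rot: [0.0, -0.047, 0.999, -0.001]
wrist_force: [1.7, -5.8, -1.5]
width: 0.014
grip_force: 25.0
```

Emit:
jog_arm --series '[0,-0.15,0,0,-0.7,-0.06,0,0,-0.8,-0.07,0,0,-0.8,-0.07,0,0,-0.8,-0.07,0,0,-0.8,-0.07,0,0,-0.8,-0.07,0,0,0,0,0,0]'

```text
time_s: 30.7
position: [0.6262, -0.2888, 0.1775]
tool_rot: [-0.001, -0.048, 0.999, -0.0]
wrist_force: [-1.7, -3.6, 0.9]
width: 0.0135
grip_force: 25.0
```

Emit:
jog_arm --series '[-0.2,-0.03,0,0,-0.2,-0.02,0,0,-0.2,-0.02,0,0,-0.15,0,0,0,-0.1,0,0,0,0,0,0,0,0,0,0,0,0,0,0,0]'

```text
time_s: 31.7
position: [0.6194, -0.2894, 0.1775]
tool_rot: [0.0, -0.048, 0.999, -0.0]
wrist_force: [1.4, -4.9, -2.1]
width: 0.0137
grip_force: 25.0
```

Emit:
jog_arm --series '[-0.1,0,0,0,-0.1,0,0,0,-0.1,0,0,0,-0.1,0,0,0,0,0,0,0,0,0,0,0,0,0,0,0,0,0,0,0]'

```text
time_s: 32.7
position: [0.6189, -0.2894, 0.1777]
tool_rot: [0.004, -0.048, 0.999, -0.0]
wrist_force: [14.2, -6.2, -11.6]
width: 0.0137
grip_force: 25.0
```

Emit:
jog_arm --series '[0.15,0,0,0,0,0,0,0,0,0,0,0,0,0,0,0,0,0,0,0,0,0,0,0,0,0,1,0,0,0,2,0]' --grip 0.1

```text
time_s: 33.7
position: [0.6164, -0.289, 0.2079]
tool_rot: [-0.001, -0.048, 0.999, 0.0]
wrist_force: [0.3, 0.1, 0.0]
width: 0.0506
grip_force: 0.0
```

Emit:
jog_arm --series '[0,0,3,0,0,0,3,0,0,0,3,0,0,0,0,0,0,0,0,0,0,0,0,0,0,0,0,0,0,0,0,0]'

```text
time_s: 34.7
position: [0.6166, -0.2891, 0.2969]
tool_rot: [-0.0, -0.048, 0.999, 0.0]
wrist_force: [0.0, 0.2, 0.3]
width: 0.0507
grip_force: 0.0
```

Run:
```python
from h import *
o=bot.get_obs(); c,im=shot("wrist","w9"); c2,s=shot("side","s9")
print(o["time_s"],o["position"])
a=cv2.resize(im,(440,330)); b=cv2.resize(s[260:380,180:310],(357,330),interpolation=cv2.INTER_CUBIC)
cv2.imwrite("pics/m9.png",np.hstack([a,b]))
hsv=cv2.cvtColor(im,cv2.COLOR_BGR2HSV)
m=cv2.inRange(hsv,(0,150,60),(8,255,255))|cv2.inRange(hsv,(172,150,60),(180,255,255))
n,l,st,ce=cv2.connectedComponentsWithStats(m)
for i in range(1,n):
    if st[i,4]>30: print("red",st[i],ce[i])
for z in(.1445,.1065):print(proj(c,(.6195,-.2895,z)))
```

```text
34.7 [ 0.61662033 -0.28908016  0.29689738]
red [306 227  22  32 557] [316.40933573 242.31418312]
[315.38256381 249.44757184]
[315.58631541 237.21534193]
```

View pics/m9.png

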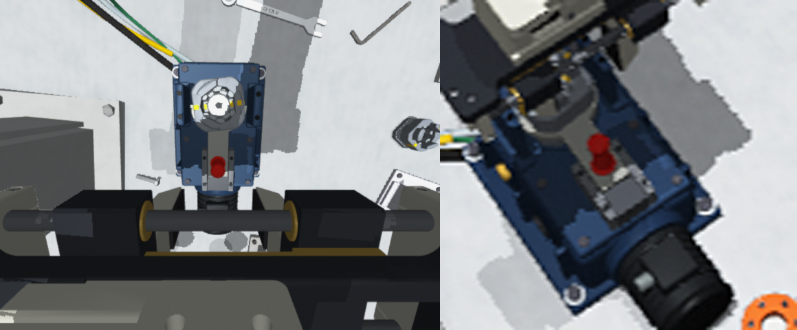

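Picture `m9` shows the coupling seated at about (218,103) and the fork closed around its neck. The knob, at about (217,167), is within roughly 1 mm of its fully-in position, and the gripper is clear.

```bash
python3 -c "
from rig import bot
print(bot.hand_in())"
```

```text
the job is handed in; nothing more can be done
None
```

The coupling half is fully home on the splined shaft, the lock fork is pushed in to its stop in the neck and the arm is clear of everything; I handed the job in after about 35 s of robot time, and no verdict came back.

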